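# Prop open the lid of the blue sample chest

## Robot

A 7-joint arm with a two-finger parallel gripper is mounted at the origin on the work surface; the furniture and walls round the work are solid. World frame = base frame: x ahead of the robot, y to its left, z up, the work surface at z = 0. Lengths are in mm, angles in rad, forces in N, time in s.
With the tool pointing down it reaches from about 425 to 925 mm from the base axis. Payload 6.8 kg.
Tool frame: the origin (TCP) lies midway between the tips of the shut fingers; the grasp point (between the pads) lies 19 mm behind it (robot.tcp_to_grasp is the distance from the TCP to the grasp point, in mm); z points along the fingers, x is the direction in which the jaws open and shut, and the axes are right-handed (so a half turn about z gives the same grasp; the last joint's range is limited). The gripper opens to 85 mm and grips with 20 to 120 N. Pads are 22 mm wide; open, the fingers measure 114 mm over their backs; the gripper's body (76 mm by 85 mm) begins 54 mm behind the grasp point. The pads swing forward as they close: fully open they stand 13 mm farther back than shut.
Start: joints at [1.094, 0.477, 0.022, 1.555, -0.011, 1.109, -0.083], TCP at [243.345, -629.627, 231.308] pointing down, gripper open.
Joint ranges: [-2.96, 2.96], [-0.34, 2.1], [-1.41, 1.46], [0.24, 2.44], [-1.37, 4.51], [0.17, 1.92], [-2.96, 2.96]. Speed limits (rad/s): [2.39, 2.39, 3.14, 3.14, 3.14, 3.14, 3.14].

## Interface

Orientations are given as a unit quaternion [w, x, y, z].
In Python, from rig import robot gives the robot as it stands. The module is installed in compiled form; this text tells all that it offers.
- The arm moves only by the tool play_rows, never from a script. Its argument "rows" is a list of rows, each a list of 2 entries, a list of its own where there are three numbers: the shift along the tool's x, y, z in units of 30 mm (1.0 is 30 mm), then the turn, a rotation vector about the tool's x, y, z in units of 5 degrees (1.0 is 5 degrees). In form: [[[dx, dy, dz], [ax, ay, az]], ...]. A call has 1 to 12 rows; each row is the pose to reach, as a shift and turn from the pose commanded when the call began, along the tool's axes at that moment; what a row does not reach only later rows make up. A row lasts 1/10 s, in which the tool goes at most 50 mm and 8.59 degrees, less where a joint would pass 70% of its speed; a pose out of reach is approached as far as the arm can. A call with a gripper value outside its range is refused whole. "grip" is the finger opening in mm, from 0 to 85.4, set as the call begins (left out, the last holds). The fingers move at their own pace and stop on an object; "grip_force" is the grip in N (left out, the last holds). Time passes only in rows, so rows that repeat a pose let the fingers close. It gives the time, the measured TCP pose, the force and the opening at its end, in the units of the state.
- robot.state(): the state, without advancing time (a new reading comes with each control period).
- robot.snapshot(name): name is "scene" or "top"; returns the picture (384x512x3 uint8, blue, green, red); there is no depth.
- robot.camera_model(name): a dict with "mtx" (3x3 intrinsics, pixels), "origin" and "attitude" of the camera in the world. Camera axes: x right, y down, z forward; pixel columns grow to the right and rows downward; lengths in mm; the calibration is good to about 2 mm. A picture is of the moment at which its call begins. camera_model takes no time and is no camera call.
- robot.hand_in(): hands the job in, once; it reports no verdict.
The state is a dict: "clock": time; "joints": joint angles; "dq": joint speeds; "joint_efforts": joint torques, N m; "tcp_pos": TCP position; "tool_rot": TCP orientation; "wrist_force": force on the tool from outside, world axes, zero at the start; "moment": the same for the moment, N m; "gripper_width": opening from 0.0 (shut) to 1.0 (fully open).
Only numpy, scipy, OpenCV 4.12 (cv2) and the standard library are available. Lean on these libraries where they do the work, as an engineer would, in place of code of your own. Each camera call takes 0.05 s, during which the arm holds its last target.

## Task

Open the blue-lidded sample chest to let it air: lift its lid by the yellow grip of its prop rod, swing the rod's foot back into the holding hole of the bracket on the chest's right side, and let go so that the lid rests propped open. Leave the grey-lidded chest shut.

Things in the scene. Friction and masses are not known exactly. Their poses are not given: they have to be found in the camera images.
- blue_chest: White chest, BLUE lid, fixed, 180 (x) x 140 (y) x 157 mm high. Origin: centre of its underside; +x from front to hinge side, +y left, z up. Lid hinge: along y through x=90, z=150 mm. At the lid's front right corner a pin (along y) bears the prop rod: at (-90,-100,150) mm with the lid shut, 180 mm from the hinge line. Yellow grip centre then at (-90,-100,184) mm, rod upright.
- blue_prop_foot (a point): Centre of the 10 mm ball foot of the blue chest's 8 mm steel prop rod. The rod hangs freely from its pin, 30 mm outside the right (-y) wall; the foot is 130 mm below the pin (20 mm over the bench, lid shut). Above the pin the rod bears a yellow grip block, 14 mm (chest x) by 22 mm (chest y), 36 mm tall along the rod, its centre 34 mm above the pin, 164 mm above the foot.
- blue_hole (a point): Centre of the mouth of the holding hole, at (-11,-100,129) mm in the chest's frame, same axes: a steel pocket on the right wall, open upward, 26 mm (x) by 20 mm (y) inside, 12 mm deep, walls 3 mm. Solid to the rod: the foot must rise in front (-x) of it, rod upright, lid to about 0.75 rad, then swing to the rear (+x) over the mouth, rod leaning about 0.4 rad, and be let down.
- blue_lid (a joint): Hinge of the blue lid: 0 = shut, grows as it opens, up to 1.4 rad. The lid (0.17 to 0.35 kg) turns freely and falls shut unless held or propped. With the foot on the floor of the holding hole it reads about 0.48 to 0.56 rad.
- grey_lid (a joint): Hinge of the GREY lid of the second chest, which is otherwise the same as the blue one and stands to its left. 0 = shut; to stay shut.

How it is judged:
By the outcome, as a careful person would: the job done as asked, in the order asked, and still so for the second after the job is handed in, with the robot touching nothing.
It also fails if it takes over 40 s, if anything falls off the work surface, if the arm or the gripper's body presses on something with over 40 N, if the wrist force passes 120 N, or if a joint passes its speed limit or range.

## Working session

There is one attempt and no reset: what is moved stays moved. The work goes in short steps, Python scripts to look and compute and a tool call to move; the robot and the scene stay as the last step left them, time stands still between calls to the robot, and variables do not carry over. Pictures are saved under pics/ and viewed, and the job is handed in when it is done.

Besides the shell and the picture viewer there is one more tool, called in YAML: its name, and indented under it one key for each argument. play_rows: Moves the arm, as the interface text tells. Its arguments: {"type":"object","properties":{"rows":{"type":"array","items":{"type":"array"}},"grip":{"type":"number"},"grip_force":{"type":"number"}},"required":["rows"]}

```bash
mkdir -p pics; ls
python3 - <<'E'
from rig import robot
import cv2
s=robot.state(); print({k:(v if not hasattr(v,'tolist') else v.tolist()) for k,v in s.items()})
for n in ("scene","top"):
    im=robot.snapshot(n); cv2.imwrite(f"pics/{n}0.png",im); print(n,robot.camera_model(n))
E
```

```text
pics
{'clock': 0.0, 'joints': [1.0939077079356527, 0.4778019306010758, 0.022331212008060125, 1.556476211993556, -0.011486163442372214, 1.1092878293440518, -0.08306591092452087], 'dq': [0.0013237828915156518, -0.000552920981341923, -0.0009180050986199225, 0.0004395131391763746, -0.0004355827486972464, 2.7942613188060614e-05, -0.0002267827665674253], 'joint_efforts': [0.00024244927772087976, -59.643967151641846, 1.60732951015234, -28.1195729970932, 0.012322302209213376, 0.009272689931094646, -1.4180489316117928e-06], 'tcp_pos': [243.09705747592088, -629.0597200243141, 230.31387275355715], 'tool_rot': [-0.0004598388207909958, 0.8247875885633068, -0.565441935641236, -0.0007998240285500574], 'wrist_force': [-0.08961866250668023, -0.9207210703046567, 0.05985532967618148], 'moment': [-0.04256311330683145, 0.031611024101310746, 0.006824107630915635], 'gripper_width': 1.0013987398921946}
scene {'mtx': array([[480.62252284,   0.        , 248.36757454],
       [  0.        , 480.62252284, 191.89768718],
       [  0.        ,   0.        ,   1.        ]]), 'origin': array([ 710.33708008, -953.14376337,  524.36476961]), 'attitude': array([-0.54839648,  0.83295743,  0.0551168 , -0.04904448])}
top {'mtx': array([[394.79983039,   0.        , 258.44679404],
       [  0.        , 394.79983039, 180.59218898],
       [  0.        ,   0.        ,   1.        ]]), 'origin': array([ 461.61220417,  -15.15376127, 1125.72408304]), 'attitude': array([-0.03870324,  0.71211419, -0.69933838,  0.04817954])}
```

View pics/scene0.png

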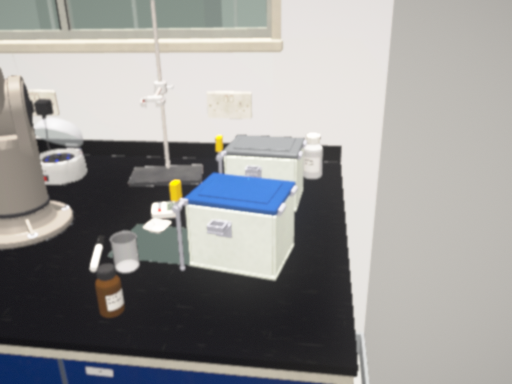

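View pics/top0.png

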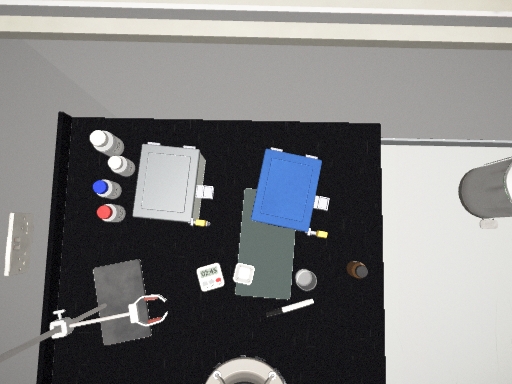

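The scene view shows the blue chest with its yellow grip at about (176,190), the rod foot at (183,268) and the bracket at (219,229). The top view shows the blue lid at about (288,190) and the yellow grip at (318,234). Next I'll measure these.

```bash
cat > h.py <<'E'
import numpy as np, cv2
from scipy.spatial.transform import Rotation as R
from rig import robot
def rot(q): return R.from_quat(q,scalar_first=True)
def ray(n,uv):
    m=robot.camera_model(n); d=np.linalg.inv(m['mtx'])@np.array([uv[0],uv[1],1.]); d=rot(m['attitude']).apply(d)
    return np.array(m['origin']),d/np.linalg.norm(d)
def onz(n,uv,z):
    o,d=ray(n,uv); return o+d*(z-o[2])/d[2]
def tri(rs):
    A=sum(np.eye(3)-np.outer(d,d) for o,d in rs); b=sum((np.eye(3)-np.outer(d,d))@o for o,d in rs)
    p=np.linalg.solve(A,b); return p,[float(np.linalg.norm(np.cross(p-o,d))) for o,d in rs]
def proj(n,p):
    m=robot.camera_model(n); c=rot(m['attitude']).inv().apply(np.asarray(p,float)-m['origin']); u=m['mtx']@c; return u[:2]/u[2]
def blobs(im,lo,hi,amin=8):
    hsv=cv2.cvtColor(im,cv2.COLOR_BGR2HSV); m=cv2.inRange(hsv,np.array(lo),np.array(hi))
    n,l,st,c=cv2.connectedComponentsWithStats(m)
    return [(c[i],st[i].tolist(),(l==i).astype(np.uint8)) for i in range(1,n) if st[i][4]>=amin]
YEL=((20,150,120),(35,255,255)); BLU=((100,150,80),(125,255,255))
E
python3 - <<'E'
from h import *
t=cv2.imread('pics/top0.png'); s=cv2.imread('pics/scene0.png')
ys=blobs(s,*YEL); yt=blobs(t,*YEL)
for n,b in (('s',ys),('t',yt)):
    for c,st,_ in b: print(n,c,st)
for im,n in ((t,'top'),(s,'scene')):
    for c,st,m in blobs(im,*BLU,amin=1500):
        cn=max(cv2.findContours(m,cv2.RETR_EXTERNAL,cv2.CHAIN_APPROX_NONE)[0],key=cv2.contourArea)
        r=cv2.minAreaRect(cn); print(n,c,st,r)
        h=cv2.convexHull(cn); q=cv2.approxPolyDP(h,0.03*cv2.arcLength(h,True),True)[:,0]
        P=[onz(n,p,157)for p in q]
        print(q.tolist(),np.round(P,1).tolist(),[float(round(np.linalg.norm(P[i]-P[i-1]),1)) for i in range(len(P))])
        if n=='top':
            bp=cv2.boxPoints(r); P=np.array([onz(n,p,157)for p in bp]); print(np.round(P,1), P.mean(0), [np.linalg.norm(P[i]-P[i-1]) for i in range(4)])
E
python3 -c "
import cv2
t=cv2.imread('pics/top0.png')[130:260,220:350];cv2.imwrite('pics/t0c.png',cv2.resize(t,None,fx=4.5,fy=4.5,interpolation=cv2.INTER_CUBIC))
t=cv2.imread('pics/scene0.png')[160:290,140:310];cv2.imwrite('pics/s0c.png',cv2.resize(t,None,fx=4.5,fy=4.5,interpolation=cv2.INTER_CUBIC))
"
```

```text
s [218.45 143.82] [215, 136, 9, 16, 100]
s [175.02564103 189.55128205] [169, 180, 14, 21, 234]
t [317. 233.] [316, 231, 3, 5, 11]
top [286.19589332 189.83030446] [251, 149, 71, 82, 4237] ((286.26922607421875, 189.65383911132812), (58.834835052490234, 73.34742736816406), 11.309932708740234)
[[266, 149], [321, 160], [307, 230], [251, 219]] [[661.3, -44.6, 157.0], [636.2, -182.3, 157.0], [462.3, -147.6, 157.0], [486.6, -10.6, 157.0]] [178.0, 139.9, 177.3, 139.2]
[[ 484.5   -8.7  157. ]
 [ 664.   -41.1  157. ]
 [ 637.6 -185.5  157. ]
 [ 459.  -149.9  157. ]] [561.25142931 -96.32225536 157.        ] [np.float64(143.4669123245675), np.float64(182.37871264330624), np.float64(146.79999894566376), np.float64(182.1366632974369)]
scene [240.27571116 192.48249453] [186, 173, 107, 40, 2742] ((238.75743103027344, 191.89198303222656), (103.61347961425781, 31.94367218017578), 7.305758953094482)
[[186, 196], [212, 173], [292, 183], [274, 212]] [[461.5, -137.0, 157.0], [484.8, -11.3, 157.0], [658.9, -52.1, 157.0], [635.9, -190.5, 157.0]] [182.4, 127.9, 178.7, 140.3]
scene [ 28.23455233 370.28814628] [0, 355, 62, 29, 1586] ((30.499996185302734, 368.9999694824219), (60.99999237060547, 27.999996185302734), -0.0)
[[0, 355], [56, 360], [61, 383], [0, 383]] [[371.6, -583.1, 157.0], [437.5, -582.7, 157.0], [459.5, -612.9, 157.0], [397.0, -620.8, 157.0]] [45.4, 65.9, 37.4, 63.0]
scene [153.90104773 376.15987582] [64, 361, 242, 23, 2577] ((184.49998474121094, 371.9999694824219), (21.999996185302734, 240.99996948242188), 90.0)
[[64, 361], [305, 383], [68, 383]] [[447.0, -583.0, 157.0], [705.3, -582.1, 157.0], [466.7, -612.0, 157.0]] [35.1, 258.3, 240.5]
```

View pics/t0c.png

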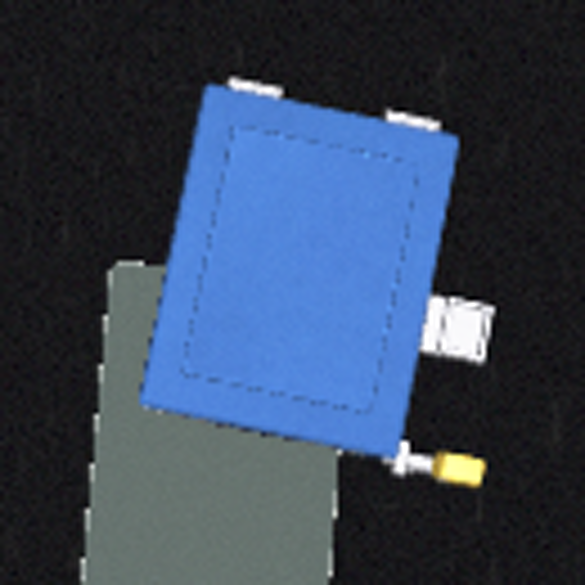

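View pics/s0c.png

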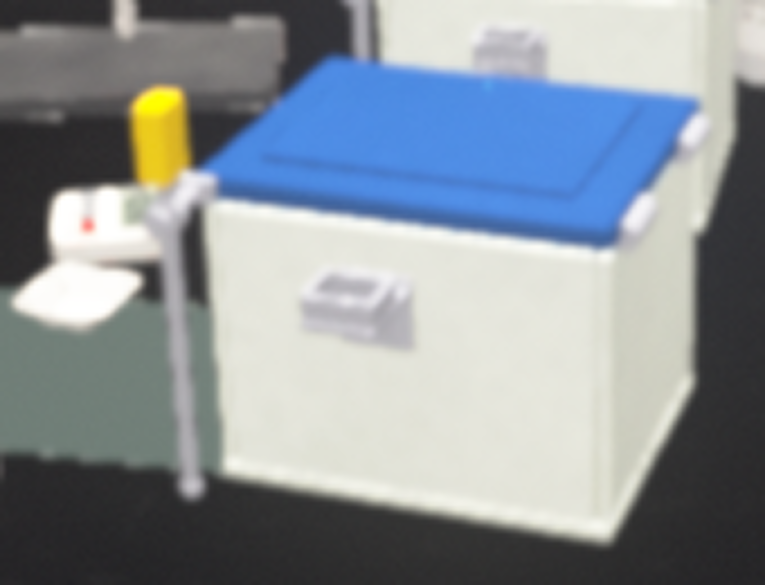

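```bash
cat >> h.py <<'E'
C=np.array([561.3,-96.3,0.]); YAW=-0.19
def w(p,C=None,yaw=None):
    C=globals()['C'] if C is None else C; yaw=YAW if yaw is None else yaw
    return C+R.from_euler('z',yaw).apply(np.asarray(p,float))
E
python3 - <<'E'
from h import *
t=cv2.imread('pics/top0.png'); s=cv2.imread('pics/scene0.png')
cs=[b[0] for b in blobs(s,(18,120,100),(35,255,255)) if b[0][1]>170][0]
for b in blobs(t,(15,60,100),(40,255,255),4): print(b[0],b[1])
ct=min(blobs(t,(15,60,100),(40,255,255),4),key=lambda b:np.hypot(*(b[0]-[322,234])))[0]
print(cs,ct,tri([ray('scene',cs),ray('top',ct)]))
for yaw in (-.193,-.18):
  print(yaw,w((-90,-100,184),yaw=yaw))
  for nm,p in dict(grip=(-90,-100,184),pin=(-90,-100,150),foot=(-90,-100,20),hole=(-11,-100,129),FR=(-90,-70,157),BR=(90,-70,157),botFR=(-90,-70,0),botBR=(90,-70,0),botBL=(90,70,0)).items():
    print(nm,proj('scene',w(p,yaw=yaw)).round(1),proj('top',w(p,yaw=yaw)).round(1))
E
```

```text
[200.1971831  222.32394366] [195, 219, 12, 8, 71]
[321.44444444 233.79166667] [316, 230, 12, 8, 72]
[361.5 263.5] [361, 263, 2, 2, 4]
[175.09765625 189.609375  ] [321.44444444 233.79166667] (array([ 454.12340583, -177.66498439,  187.1209879 ]), [0.17788562274846034, 0.17788562274860859])
-0.193 [ 453.79060304 -177.18095922  184.        ]
grip [175.  191.1] [321.  233.8]
pin [176.5 208. ] [318.6 233.7]
foot [181.9 268.2] [310.9 233.2]
hole [216.5 223.8] [323.2 202.8]
FR [183.5 198.2] [307.  231.1]
BR [274.6 210. ] [321. 160.]
botFR [189.3 269. ] [299.5 230.9]
botBR [274.6 284.4] [311.7 169.5]
botBL [293.1 249.1] [264.3 159.4]
-0.18 [ 454.85111031 -178.57170767  184.        ]
grip [175.4 191.4] [321.6 233.4]
pin [176.9 208.3] [319.2 233.3]
foot [182.2 268.6] [311.4 232.8]
hole [217.1 224. ] [323.3 202.3]
FR [183.7 198.5] [307.6 230.9]
BR [275.3 209.8] [320.6 159.5]
botFR [189.5 269.4] [299.9 230.6]
botBR [275.2 284.2] [311.3 169.1]
botBL [292.8 248.8] [263.8 159.6]
```

```bash
cat >> h.py <<'E'
PH=np.array([90.,-100,150])
def rodpose(th,lean,off=19-0.0,grip=34.):
    """TCP pose (world) holding rod at lid angle th, lean (top toward -x), TCP 'off' mm below grip centre along rod"""
    pin=np.array([90-180*np.cos(th),-100,150+180*np.sin(th)])
    up=np.array([-np.sin(lean),0,np.cos(lean)])
    tcp=pin+up*(grip-off)
    Z=-up; Y=np.array([0,-1.,0]); X=np.cross(Y,Z)
    Rc=R.from_matrix(np.c_[X,Y,Z]); return w(tcp), R.from_euler('z',YAW)*Rc
def cmd(p,Rt,st=None):
    st=st or robot.state(); R0=rot(st['tool_rot']); 
    d=R0.inv().apply(np.asarray(p)-st['tcp_pos'])/30; a=np.degrees((R0.inv()*Rt).as_rotvec())/5
    return d.round(3).tolist(),a.round(3).tolist()
def show():
    s=robot.state(); print('t',s['clock'],'tcp',np.round(s['tcp_pos'],1),'F',np.round(s['wrist_force'],1),'M',np.round(s['moment'],2),'w',round(s['gripper_width'],3),'q',np.round(s['joints'],2))
E
python3 - <<'E'
from h import *
show()
p,Rt=rodpose(0,0); print(p,Rt.as_matrix().round(3)); p=p.copy(); p[2]=250; print(cmd(p,Rt))
E
```

```text
t 0.1 tcp [ 243.1 -629.1  230.4] F [ 0.1  0.3 -0.4] M [0.06 0.02 0.01] w 1.0 q [ 1.09  0.48  0.02  1.56 -0.01  1.11 -0.08]
[ 454.03372934 -177.50312296  165.        ] [[ 0.982 -0.189  0.   ]
 [-0.189 -0.982 -0.   ]
 [ 0.     0.    -1.   ]]
([-11.508, -11.984, -0.636], [-0.008, 0.019, -11.597])
```

play_rows:
  rows:
    - [[-11.51,-11.98,-0.64],[0,0.02,-11.6]]
    - [[-11.51,-11.98,-0.64],[0,0.02,-11.6]]
    - [[-11.51,-11.98,-0.64],[0,0.02,-11.6]]
    - [[-11.51,-11.98,-0.64],[0,0.02,-11.6]]
    - [[-11.51,-11.98,-0.64],[0,0.02,-11.6]]
    - [[-11.51,-11.98,-0.64],[0,0.02,-11.6]]
    - [[-11.51,-11.98,-0.64],[0,0.02,-11.6]]
    - [[-11.51,-11.98,-0.64],[0,0.02,-11.6]]
    - [[-11.51,-11.98,-0.64],[0,0.02,-11.6]]
    - [[-11.51,-11.98,-0.64],[0,0.02,-11.6]]
    - [[-11.51,-11.98,-0.64],[0,0.02,-11.6]]
    - [[-11.51,-11.98,-0.64],[0,0.02,-11.6]]
  grip: 85

```text
clock: 1.3
tcp_pos: [454.3, -176.9, 250.3]
tool_rot: [0.001, 0.996, -0.093, 0.0]
wrist_force: [-0.8, -0.3, -0.0]
gripper_width: 0.998
```

Run:
```python
from h import *
show()
p,Rt=rodpose(0,0); p=p.copy(); p[2]=250; print(cmd(p,Rt)); p[2]=167; print(cmd(p,Rt))
```

```text
t 1.3 tcp [ 454.3 -176.9  250.3] F [-0.8 -0.3 -0. ] M [-0.07  0.01 -0.03] w 0.998 q [ 0.63  0.18 -0.43  1.95  0.09  1.03 -0.03]
([-0.004, 0.02, 0.011], [0.01, -0.012, 0.039])
([-0.007, 0.017, 2.778], [0.01, -0.012, 0.039])
```

play_rows:
  rows:
    - [[0,0.02,1.2],[0,0,0]]
    - [[0,0.02,2.2],[0,0,0]]
    - [[0,0.02,2.78],[0,0,0.04]]
    - [[0,0.02,2.78],[0,0,0.04]]
    - [[0,0.02,2.78],[0,0,0.04]]

```text
clock: 1.8
tcp_pos: [453.6, -179.9, 167.2]
tool_rot: [0.001, 0.995, -0.097, 0.0]
wrist_force: [0.1, -0.4, 1.0]
gripper_width: 0.995
```

Run:
```python
from h import *
for n in ("scene","top"):
    im=robot.snapshot(n); cv2.imwrite(f"pics/{n}1.png",im)
    c=im[130:290,120:310] if n=='scene' else im[130:280,220:380]
    cv2.imwrite(f"pics/{n}1c.png",cv2.resize(c,None,fx=3.5,fy=3.5,interpolation=cv2.INTER_CUBIC))
show()
p,Rt=rodpose(0,0); p=p.copy(); p[2]=167; print(cmd(p,Rt))
```

```text
t 1.9 tcp [ 454.7 -179.6  168.2] F [-0.5  1.   0.6] M [-0.02 -0.01 -0.  ] w 0.997 q [ 0.61  0.28 -0.42  2.03  0.15  0.85 -0.09]
([-0.034, -0.063, 0.04], [0.015, -0.038, -0.05])
```

View pics/scene1c.png

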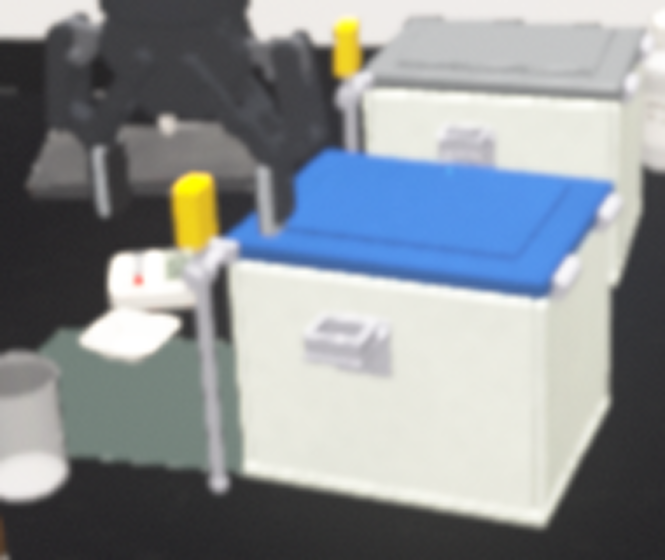

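View pics/top1c.png

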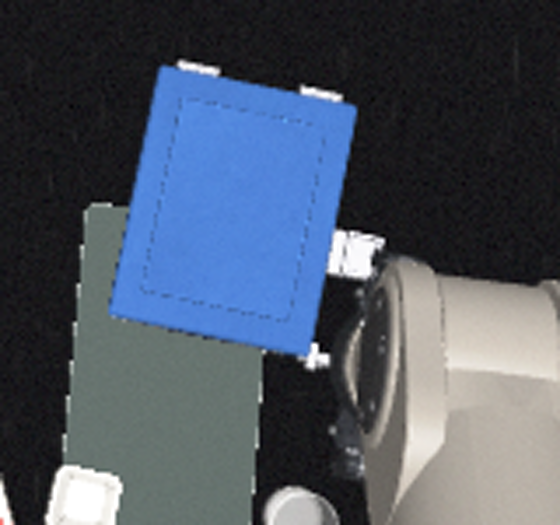

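The scene view shows the fingers straddling the yellow grip at (195,210) in the crop. The top view shows the chest unmoved. I'll close now.

play_rows:
  rows:
    - [[-0.02,-0.05,0.02],[0,0,0]]
    - [[-0.02,-0.05,0.02],[0,0,0]]
    - [[-0.02,-0.05,0.02],[0,0,0]]
    - [[-0.02,-0.05,0.02],[0,0,0]]
    - [[-0.02,-0.05,0.02],[0,0,0]]
    - [[-0.02,-0.05,0.02],[0,0,0]]
    - [[-0.02,-0.05,0.02],[0,0,0]]
    - [[-0.02,-0.05,0.02],[0,0,0]]
  grip: 8
  grip_force: 60

```text
clock: 2.7
tcp_pos: [454.1, -177.1, 166.7]
tool_rot: [0.001, 0.995, -0.096, 0.001]
wrist_force: [-1.1, 0.3, 2.2]
gripper_width: 0.152
```

Run:
```python
from h import *
for n in ("scene",):
    im=robot.snapshot(n); cv2.imwrite(f"pics/{n}2.png",im)
    c=im[130:290,120:310] if n=='scene' else im[130:280,220:380]
    cv2.imwrite(f"pics/{n}2c.png",cv2.resize(c,None,fx=3.5,fy=3.5,interpolation=cv2.INTER_CUBIC))
show()
s=robot.state(); print(s['gripper_width']*85.4, rot(s['tool_rot']).as_matrix().round(3))
```

```text
t 2.75 tcp [ 454.1 -177.1  166.7] F [-0.6 -0.8  3.4] M [-0.05  0.02  0.1 ] w 0.157 q [ 0.6   0.28 -0.42  2.04  0.15  0.85 -0.09]
13.389315960123978 [[ 0.981 -0.192  0.002]
 [-0.192 -0.981 -0.001]
 [ 0.002  0.001 -1.   ]]
```

View pics/scene2c.png

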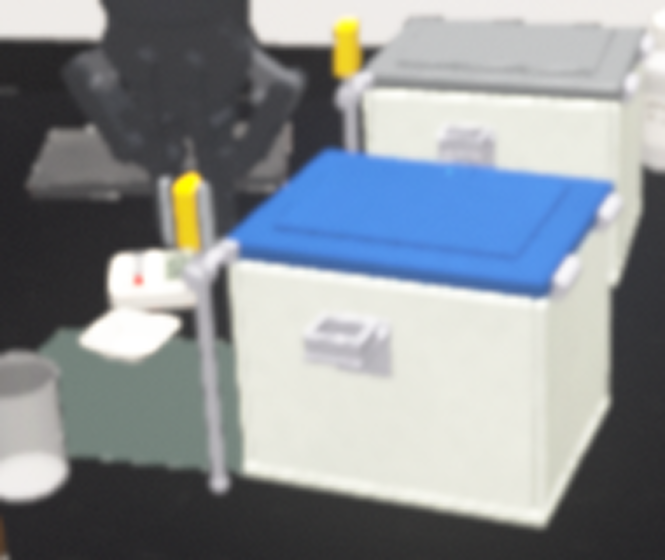

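Grip holds at 13.4 mm against the 14 mm block. Now I'll work out the lift arc with the rod upright.

Run:
```python
from h import *
for th in np.linspace(0,.77,12)[1:]:
    p,Rt=rodpose(th,0,17.3); print(round(th,2),cmd(p,Rt))
p,Rt=rodpose(.77,0); print(w((-41.7,-100,142)))
```

```text
0.07 ([0.017, 0.013, -0.419], [0.01, -0.023, -0.035])
0.14 ([0.062, 0.013, -0.837], [0.01, -0.023, -0.035])
0.21 ([0.136, 0.014, -1.25], [0.01, -0.023, -0.035])
0.28 ([0.239, 0.014, -1.657], [0.01, -0.023, -0.035])
0.35 ([0.369, 0.014, -2.056], [0.01, -0.023, -0.035])
0.42 ([0.528, 0.013, -2.445], [0.01, -0.023, -0.035])
0.49 ([0.713, 0.013, -2.822], [0.01, -0.023, -0.035])
0.56 ([0.924, 0.013, -3.185], [0.01, -0.023, -0.035])
0.63 ([1.16, 0.012, -3.532], [0.01, -0.023, -0.035])
0.7 ([1.42, 0.012, -3.862], [0.01, -0.023, -0.035])
0.77 ([1.702, 0.011, -4.173], [0.01, -0.023, -0.035])
[ 501.4645339  -186.62500759  142.        ]
```

First half of the lift, then a check of the forces.

play_rows:
  rows:
    - [[0.02,0,-0.42],[0,0,0]]
    - [[0.06,0,-0.84],[0,0,0]]
    - [[0.14,0,-1.25],[0,0,0]]
    - [[0.24,0,-1.66],[0,0,0]]
    - [[0.37,0,-2.06],[0,0,0]]
    - [[0.53,0,-2.45],[0,0,0]]
    - [[0.53,0,-2.45],[0,0,0]]

```text
clock: 3.45
tcp_pos: [470.0, -180.2, 241.7]
tool_rot: [0.001, 0.995, -0.097, 0.001]
wrist_force: [2.1, -2.0, -2.1]
gripper_width: 0.157
```

Run:
```python
from h import *
for n in ("scene",):
    im=robot.snapshot(n); cv2.imwrite(f"pics/{n}3.png",im)
    c=im[90:290,120:310]
    cv2.imwrite(f"pics/{n}3c.png",cv2.resize(c,None,fx=3,fy=3,interpolation=cv2.INTER_CUBIC))
show()
for th in (.42,.49,.56,.63,.7,.77):
    p,Rt=rodpose(th,0,17.3); print(round(th,2),cmd(p,Rt))
```

```text
t 3.5 tcp [ 469.5 -180.1  240.5] F [ 1.4 -0.7 -3.6] M [-0.12 -0.49  0.16] w 0.152 q [ 0.61  0.21 -0.43  1.93  0.1   1.02 -0.05]
0.42 ([-0.001, 0.013, 0.015], [0.011, -0.02, -0.037])
0.49 ([0.185, 0.013, -0.362], [0.011, -0.02, -0.037])
0.56 ([0.396, 0.013, -0.725], [0.011, -0.02, -0.037])
0.63 ([0.632, 0.012, -1.072], [0.011, -0.02, -0.037])
0.7 ([0.891, 0.012, -1.402], [0.011, -0.02, -0.037])
0.77 ([1.173, 0.011, -1.713], [0.011, -0.02, -0.037])
```

View pics/scene3c.png

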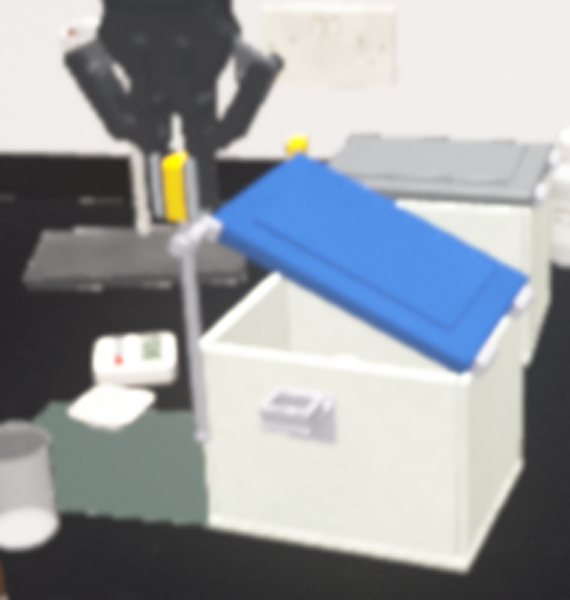

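The lid is up at about 0.42 rad with the rod upright and the foot at (203,437) in the crop, in front of the bracket. Forces are small, so I'll continue to 0.77.

play_rows:
  rows:
    - [[0.18,0,-0.36],[0,0,0]]
    - [[0.4,0,-0.72],[0,0,0]]
    - [[0.63,0,-1.07],[0,0,0]]
    - [[0.89,0,-1.4],[0,0,0]]
    - [[1.17,0,-1.71],[0,0,0]]
    - [[1.17,0,-1.71],[0,0,0]]
    - [[1.17,0,-1.71],[0,0,0]]

```text
clock: 4.2
tcp_pos: [503.3, -186.6, 291.4]
tool_rot: [0.0, 0.995, -0.096, 0.0]
wrist_force: [-2.6, 0.3, 0.6]
gripper_width: 0.153
```

Run:
```python
from h import *
from scipy.optimize import brentq
for n in ("scene",):
    im=robot.snapshot(n); cv2.imwrite(f"pics/{n}4.png",im)
    c=im[60:260,120:310]
    cv2.imwrite(f"pics/{n}4c.png",cv2.resize(c,None,fx=3,fy=3,interpolation=cv2.INTER_CUBIC))
show()
def foot(th,l): return np.array([90-180*np.cos(th)+130*np.sin(l),-100,150+180*np.sin(th)-130*np.cos(l)])
for th,l in [(.77,0)]: print('foot px',proj('scene',w(foot(th,l))))
# swing at .77, foot over x=-11
l0=np.arcsin((-11-90+180*np.cos(.77))/130)
for l in np.linspace(0,l0,5)[1:]:
    p,Rt=rodpose(.77,l,17.3); print('swing',round(l,3),foot(.77,l).round(1),cmd(p,Rt))
```

```text
t 4.25 tcp [ 503.  -186.6  291. ] F [-2.5  0.4  0.4] M [0.15 0.55 0.12] w 0.157 q [ 0.6   0.23 -0.42  1.79  0.1   1.15 -0.05]
foot px [201.86530783 213.81362171]
swing 0.055 [ -32.1 -100.   145.5] ([0.004, 0.011, -0.032], [0.01, 0.629, -0.037])
swing 0.109 [ -25.  -100.   146.1] ([-0.027, 0.011, -0.029], [0.011, 1.256, -0.037])
swing 0.164 [ -18.  -100.   147.1] ([-0.057, 0.011, -0.025], [0.012, 1.883, -0.036])
swing 0.219 [ -11.  -100.   148.4] ([-0.087, 0.011, -0.019], [0.013, 2.51, -0.036])
```

View pics/scene4c.png

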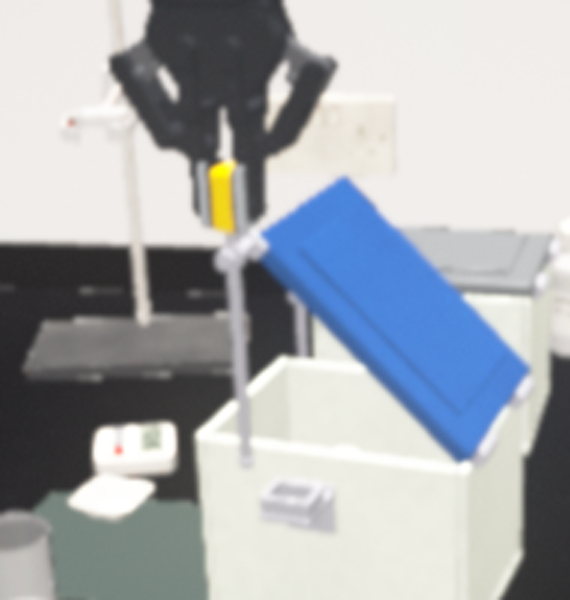

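The foot is at (201.7,213.3), against a predicted (201.9,213.8), and it clears the bracket. Next I'll swing it over the mouth.

play_rows:
  rows:
    - [[0,0,-0.03],[0,0.63,0]]
    - [[-0.03,0,-0.03],[0,1.26,0]]
    - [[-0.06,0,-0.03],[0,1.88,0]]
    - [[-0.09,0,-0.02],[0,2.5,0]]
    - [[-0.09,0,-0.02],[0,2.5,0]]
    - [[-0.09,0,-0.02],[0,2.5,0]]

```text
clock: 4.85
tcp_pos: [500.4, -186.1, 291.7]
tool_rot: [0.011, 0.989, -0.096, 0.108]
wrist_force: [-1.7, 0.4, 0.8]
gripper_width: 0.156
```

Run:
```python
from h import *
for n in ("scene",):
    im=robot.snapshot(n); cv2.imwrite(f"pics/{n}5.png",im)
    c=im[60:260,120:310]
    cv2.imwrite(f"pics/{n}5c.png",cv2.resize(c,None,fx=3,fy=3,interpolation=cv2.INTER_CUBIC))
show()
def foot(th,l): return np.array([90-180*np.cos(th)+130*np.sin(l),-100,150+180*np.sin(th)-130*np.cos(l)])
print('foot px',proj('scene',w(foot(.77,.219))),'hole',proj('scene',w((-11,-100,129))))
for th in (.77,.73,.69,.65,.61,.58,.56,.54,.53,.52,.51):
    l=np.arcsin((-11-90+180*np.cos(th))/130)
    p,Rt=rodpose(th,l,17.3); print(th,round(l,3),foot(th,l).round(1),cmd(p,Rt))
```

```text
t 4.9 tcp [ 500.6 -186.1  291.8] F [-3.1  1.9  2.3] M [0.29 1.01 0.12] w 0.157 q [ 0.65  0.1  -0.43  1.95  0.05  0.88  0.01]
foot px [216.1132992  214.23120282] hole [216.61365824 223.86614097]
0.77 0.219 [ -11.  -100.   148.4] ([-0.007, 0.011, 0.005], [0.017, 0.02, -0.035])
0.73 0.258 [ -11.  -100.   144.3] ([-0.226, 0.011, 0.142], [0.018, 0.466, -0.034])
0.69 0.295 [ -11.  -100.   140.2] ([-0.439, 0.012, 0.287], [0.018, 0.896, -0.034])
0.65 0.331 [ -11. -100.  136.] ([-0.645, 0.012, 0.441], [0.019, 1.31, -0.034])
0.61 0.366 [ -11.  -100.   131.7] ([-0.844, 0.013, 0.602], [0.019, 1.708, -0.033])
0.58 0.391 [ -11.  -100.   128.5] ([-0.988, 0.013, 0.728], [0.02, 1.995, -0.033])
0.56 0.407 [ -11.  -100.   126.3] ([-1.082, 0.013, 0.814], [0.02, 2.181, -0.033])
0.54 0.423 [ -11. -100.  124.] ([-1.174, 0.013, 0.903], [0.02, 2.362, -0.033])
0.53 0.431 [ -11.  -100.   122.9] ([-1.219, 0.013, 0.947], [0.021, 2.451, -0.033])
0.52 0.439 [ -11.  -100.   121.7] ([-1.264, 0.013, 0.992], [0.021, 2.539, -0.033])
0.51 0.446 [ -11.  -100.   120.6] ([-1.308, 0.013, 1.038], [0.021, 2.625, -0.033])
```

View pics/scene5c.png

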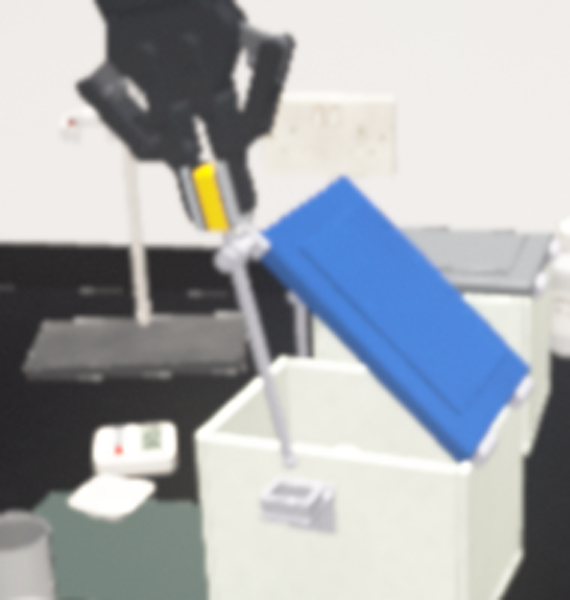

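The foot is at (216.3,213.7) over the mouth, which sits at about (217.7,224). I'll aim 2 mm further to the rear and lower it part way.

play_rows:
  rows:
    - [[-0.25,0,0.14],[0,0.6,0]]
    - [[-0.45,0,0.29],[0,1.1,0]]
    - [[-0.66,0,0.44],[0,1.5,0]]
    - [[-0.76,0,0.53],[0,1.7,0]]
    - [[-0.76,0,0.53],[0,1.7,0]]
    - [[-0.76,0,0.53],[0,1.7,0]]

```text
clock: 5.5
tcp_pos: [482.0, -182.6, 271.3]
tool_rot: [0.018, 0.979, -0.095, 0.18]
wrist_force: [-7.7, 1.6, 3.4]
gripper_width: 0.155
```

Run:
```python
from h import *
for n in ("scene",):
    im=robot.snapshot(n); cv2.imwrite(f"pics/{n}6.png",im)
    c=im[190:250,190:250]
    cv2.imwrite(f"pics/{n}6c.png",cv2.resize(c,None,fx=9,fy=9,interpolation=cv2.INTER_CUBIC))
show()
def foot(th,l): return np.array([90-180*np.cos(th)+130*np.sin(l),-100,150+180*np.sin(th)-130*np.cos(l)])
# actual rod from measured pose
s=robot.state(); Rm=rot(s['tool_rot']); zc=R.from_euler('z',-YAW).apply(Rm.as_matrix()[:,2]); pc=R.from_euler('z',-YAW).apply(s['tcp_pos']-C)
print('foot by TCP',pc+zc*(130+34-17.3),'pin',pc+zc*(16.7))
for th in (.63,.61,.58,.56,.54,.53,.52,.51,.50,.49):
    l=np.arcsin((-9-90+180*np.cos(th))/130)
    p,Rt=rodpose(th,l,17.3); print(th,round(l,3),foot(th,l).round(1),cmd(p,Rt), proj('scene',w(foot(th,l))).round(1))
```

```text
t 5.55 tcp [ 482.1 -182.6  271.3] F [-8.1  1.6  3.7] M [0.38 1.82 0.1 ] w 0.156 q [ 0.69  0.02 -0.43  2.12 -0.02  0.65  0.08]
foot by TCP [ -9.19523695 -99.94510257 134.28603513] pin [-55.54637726 -99.71770662 255.74187107]
0.63 0.365 [  -9.  -100.   134.6] ([0.006, 0.01, -0.008], [0.02, 0.009, -0.032]) [217.5 221.2]
0.61 0.383 [  -9.  -100.   132.5] ([-0.103, 0.011, 0.058], [0.02, 0.207, -0.031]) [217.5 222.3]
0.58 0.408 [  -9.  -100.   129.3] ([-0.265, 0.011, 0.162], [0.021, 0.496, -0.031]) [217.6 223.9]
0.56 0.424 [  -9.  -100.   127.1] ([-0.37, 0.011, 0.234], [0.021, 0.683, -0.031]) [217.7 224.9]
0.54 0.44 [  -9.  -100.   124.9] ([-0.474, 0.011, 0.308], [0.021, 0.866, -0.031]) [217.7 226. ]
0.53 0.448 [  -9.  -100.   123.8] ([-0.526, 0.011, 0.345], [0.021, 0.955, -0.031]) [217.8 226.6]
0.52 0.456 [  -9.  -100.   122.7] ([-0.576, 0.011, 0.383], [0.021, 1.044, -0.031]) [217.8 227.1]
0.51 0.463 [  -9.  -100.   121.6] ([-0.627, 0.011, 0.422], [0.022, 1.131, -0.031]) [217.8 227.7]
0.5 0.471 [  -9.  -100.   120.4] ([-0.677, 0.011, 0.461], [0.022, 1.217, -0.03]) [217.9 228.2]
0.49 0.478 [  -9.  -100.   119.3] ([-0.726, 0.012, 0.501], [0.022, 1.302, -0.03]) [217.9 228.8]
```

View pics/scene6c.png

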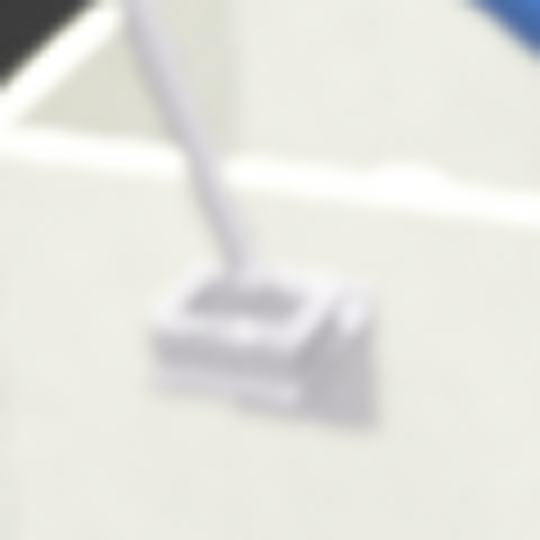

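The foot at crop (240,270) is just above the mouth, which is centred at (247,300). It lines up, so I'll lower it to the floor.

play_rows:
  rows:
    - [[-0.1,0,0.06],[0,0.2,0]]
    - [[-0.26,0,0.16],[0,0.5,0]]
    - [[-0.37,0,0.23],[0,0.68,0]]
    - [[-0.47,0,0.31],[0,0.87,0]]
    - [[-0.53,0,0.35],[0,0.96,0]]
    - [[-0.58,0,0.38],[0,1.04,0]]
    - [[-0.58,0,0.38],[0,1.04,0]]
    - [[-0.58,0,0.38],[0,1.04,0]]

```text
clock: 6.35
tcp_pos: [470.2, -180.3, 254.2]
tool_rot: [0.022, 0.97, -0.094, 0.225]
wrist_force: [-6.7, 1.0, 2.1]
gripper_width: 0.155
```

Run:
```python
from h import *
for n in ("scene",):
    im=robot.snapshot(n); cv2.imwrite(f"pics/{n}7.png",im)
    c=im[190:250,190:250]
    cv2.imwrite(f"pics/{n}7c.png",cv2.resize(c,None,fx=9,fy=9,interpolation=cv2.INTER_CUBIC))
show()
s=robot.state(); Rm=rot(s['tool_rot']); zc=R.from_euler('z',-YAW).apply(Rm.as_matrix()[:,2]); pc=R.from_euler('z',-YAW).apply(s['tcp_pos']-C)
print('foot by TCP',pc+zc*(130+34-17.3),'pin',pc+zc*(16.7))
```

```text
t 6.4 tcp [ 470.2 -180.3  254.2] F [-7.2  1.4  1.7] M [0.28 1.77 0.03] w 0.156 q [ 0.7  -0.02 -0.43  2.22 -0.09  0.48  0.15]
foot by TCP [ -9.09460394 -99.92166173 122.45957722] pin [-66.26206847 -99.69778305 239.21500911]
```

View pics/scene7c.png

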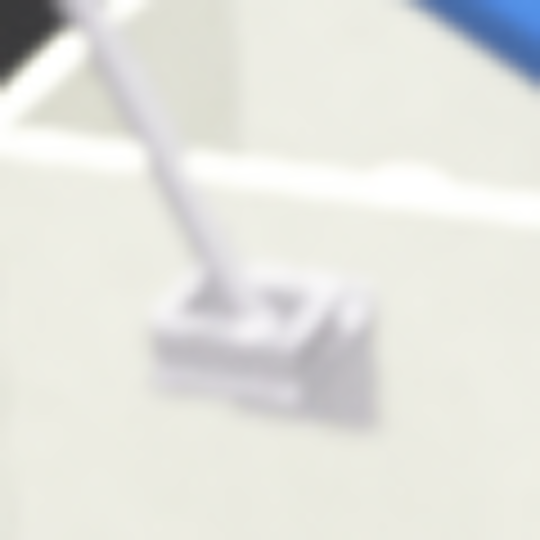

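The foot is in the pocket. I'll settle it a little more until it touches.

play_rows:
  rows:
    - [[-0.05,0,0.04],[0,0.09,0]]
    - [[-0.08,0,0.06],[0,0.13,0]]
    - [[-0.08,0,0.06],[0,0.13,0]]
    - [[-0.08,0,0.06],[0,0.13,0]]

```text
clock: 6.8
tcp_pos: [469.2, -180.1, 252.5]
tool_rot: [0.023, 0.968, -0.094, 0.231]
wrist_force: [-13.8, 3.1, 10.5]
gripper_width: 0.153
```

Run:
```python
from h import *
show()
s=robot.state(); Rm=rot(s['tool_rot']); zc=R.from_euler('z',-YAW).apply(Rm.as_matrix()[:,2]); pc=R.from_euler('z',-YAW).apply(s['tcp_pos']-C)
print('foot by TCP',pc+zc*(130+34-17.3),'pin',pc+zc*(16.7))
```

```text
t 6.8 tcp [ 469.2 -180.1  252.5] F [-13.8   3.1  10.5] M [0.47 1.87 0.13] w 0.153 q [ 0.71 -0.02 -0.43  2.24 -0.1   0.46  0.16]
foot by TCP [  -8.42310602 -100.04139971  121.56808829] pin [-67.0754379  -99.75044222 237.58454966]
```

The force along the rod rose by about 11 N, so the foot is on the floor. I'll release.

play_rows:
  rows:
    - [[0,0,0],[0,0,0]]
    - [[0,0,0],[0,0,0]]
    - [[0,0,0],[0,0,0]]
    - [[0,0,0],[0,0,0]]
    - [[0,0,0],[0,0,0]]
    - [[0,0,0],[0,0,0]]
  grip: 50

```text
clock: 7.4
tcp_pos: [469.5, -180.1, 251.9]
tool_rot: [0.023, 0.968, -0.094, 0.232]
wrist_force: [-0.6, -0.6, 1.7]
gripper_width: 0.586
```

Run:
```python
from h import *
im=robot.snapshot("scene"); cv2.imwrite("pics/scene8.png",im)
c=im[90:260,120:310]
cv2.imwrite(f"pics/scene8c.png",cv2.resize(c,None,fx=3.5,fy=3.5,interpolation=cv2.INTER_CUBIC))
show()
```

```text
t 7.45 tcp [ 469.4 -180.1  251.9] F [-1.  -0.5 -0.6] M [ 0.1   0.46 -0.03] w 0.583 q [ 0.71 -0.02 -0.43  2.24 -0.1   0.46  0.16]
```

View pics/scene8c.png

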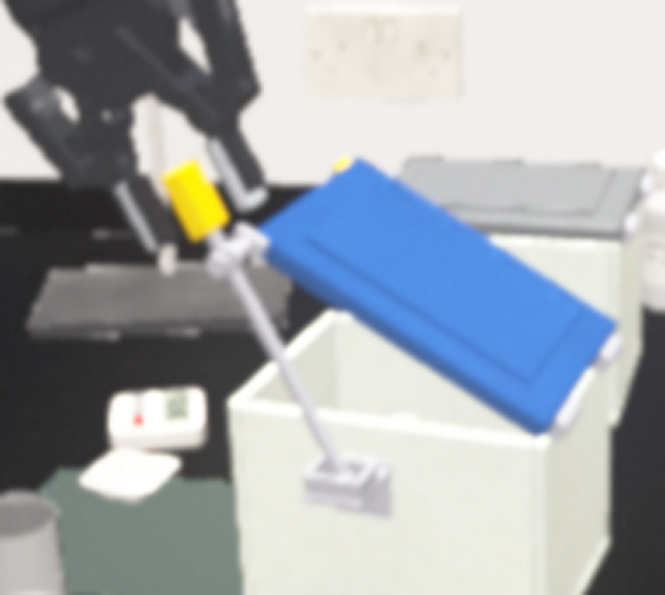

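The lid is propped with the foot in the pocket at crop (340,470), and the fingers are free of the grip. I'll withdraw along the tool axis.

play_rows:
  rows:
    - [[0,0,-0.5],[0,0,0]]
    - [[0,0,-1],[0,0,0]]
    - [[0,0,-1.7],[0,0,0]]
    - [[0,0,-2.4],[0,0,0]]
    - [[0,0,-3],[0,0,0]]
    - [[0,0,-3.5],[0,0,0]]
    - [[0,0,-3.5],[0,0,0]]
    - [[0,0,-3.5],[0,0,0]]

```text
clock: 8.25
tcp_pos: [422.7, -170.9, 345.3]
tool_rot: [0.023, 0.968, -0.094, 0.232]
wrist_force: [-0.7, 0.7, -0.2]
gripper_width: 0.585
```

Run:
```python
from h import *
im=robot.snapshot("scene"); cv2.imwrite("pics/scene9.png",im)
c=im[60:260,120:340]
cv2.imwrite(f"pics/scene9c.png",cv2.resize(c,None,fx=3,fy=3,interpolation=cv2.INTER_CUBIC))
show()
# lid angle from pin position prediction / grip blob
print([(b[0],b[1]) for b in blobs(im,(18,120,100),(35,255,255))])
for th in (.46,.48,.5,.52,.54):
    d=lambda l:0
    # foot z =122 -> lean
    l=np.arccos((150+180*np.sin(th)-122)/130)
    g=np.array([90-180*np.cos(th)-34*np.sin(l),-100,150+180*np.sin(th)+34*np.cos(l)])
    print(th,l,'foot x',90-180*np.cos(th)+130*np.sin(l),proj('scene',w(g)).round(1))
```

```text
t 8.3 tcp [ 422.6 -170.7  344.8] F [-0.3 -0.6 -0.2] M [0.08 0.48 0.03] w 0.581 q [ 0.72 -0.23 -0.36  2.18 -0.23  0.72  0.29]
[(array([175.60074627, 147.33208955]), [167, 136, 19, 23, 268])]
0.46 0.5915416208902137 foot x 1.2039268284354847 [171.6 152.4]
0.48 0.5456865561687114 foot x -2.1884281450114003 [172.9 150.3]
0.5 0.49660617335804025 foot x -6.027086511745765 [174.3 148.3]
0.52 0.4432268824179886 foot x -10.456072289944686 [175.8 146.3]
0.54 0.38375517677475623 foot x -15.714893684856982 [177.5 144.3]
```

View pics/scene9c.png

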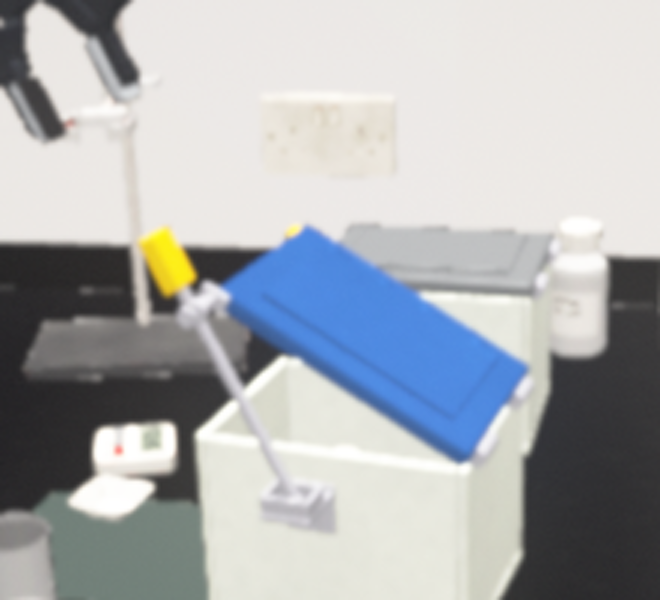

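The lid stands propped at about 0.51 rad, with the grip at (175.6,147.3) and the robot well clear. I'll hold for a moment, check that nothing moves, then hand in.

play_rows:
  rows:
    - [[0,0,0],[0,0,0]]
    - [[0,0,0],[0,0,0]]
    - [[0,0,0],[0,0,0]]
    - [[0,0,0],[0,0,0]]
    - [[0,0,0],[0,0,0]]
    - [[0,0,0],[0,0,0]]
    - [[0,0,0],[0,0,0]]
    - [[0,0,0],[0,0,0]]
    - [[0,0,0],[0,0,0]]
    - [[0,0,0],[0,0,0]]

```text
clock: 9.3
tcp_pos: [422.7, -170.8, 345.6]
tool_rot: [0.023, 0.968, -0.094, 0.232]
wrist_force: [0.2, 0.7, 0.4]
gripper_width: 0.586
```

Run:
```python
from h import *
im=robot.snapshot("scene")
b=[b[0] for b in blobs(im,(18,120,100),(35,255,255))]; print(b); show()
print('maxdiff vs before, chest region', cv2.absdiff(im,cv2.imread('pics/scene9.png'))[130:290,160:310].mean())
if len(b)>=1 and np.hypot(*(b[0]-[175.6,147.3]))<1: print('hand in',robot.hand_in())
```

```text
[array([175.60074627, 147.33208955])]
t 9.35 tcp [ 422.7 -170.9  345.6] F [0.2 0.6 0.3] M [0.07 0.45 0.  ] w 0.585 q [ 0.72 -0.23 -0.36  2.18 -0.23  0.72  0.29]
maxdiff vs before, chest region 0.4768611111111111
the job is handed in; nothing more can be done
hand in None
```

The blue lid is propped open with the rod's foot in the holding hole, and the job was handed in at about 9.4 s of the 40 s allowed.

I gripped the yellow block from above and raised the lid to about 0.77 rad with the rod upright. I then swung the foot over the mouth and lowered it until the wrist force rose by about 11 N. After that I let go and backed about 105 mm away along the tool axis.

**Last checks:**
- **Lid angle:** the lid rests at about 0.51 rad, worked out from where the grip appears in the picture. That is within the expected 0.48 to 0.56 rad.
- **Stability:** the grip stayed at exactly the same pixel for a second after I withdrew, and the wrist force is close to zero.
- **Grey chest:** its lid looked shut in the last picture; I did not measure it separately.
- **Forces:** the highest wrist force I read was about 18 N.

No check failed or disagreed. The hole looked about 2 mm further back than I first calculated, so I aimed the foot there.

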